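# Hold the tube mixer running at half speed

## Task

Set the long six-tube block gently down on the mixer's narrow raised bed, squarely along it and between its two end lips, keeping it upright and not dropping it, and let go of it. Then, with the fingertips on the round pad, press the mixer's spring-loaded paddle half-way down, where its arm lies level, without ever pushing it to the bottom, and finish while still holding it there. Leave everything else on the bench where it is.

Things in the scene. Friction and masses are not known exactly. Their poses are not given: they have to be found in the camera images.
- long_block: grey plastic block with a row of six white-capped tubes fixed in it; 120 mm long, 34 mm wide, body 40 mm tall, caps (14 mm wide, on the centre line) reaching 54 mm; about 0.2 kg, loose, stands on the bench. Origin: centre of its underside; x along its length, y across, z up. Either end may lead. Pinch it across its 34 mm width
- mixer: white tube mixer fixed to the bench, housing 190 (x) x 230 (y) mm with its flat top 40 mm above the bench. Origin: centre of its underside at bench height; x points away from the robot along bed and paddle, y to the bed's side, z up; its yaw varies by some 20 degrees. The bed lies at y = +60 mm and the paddle at y = -70 mm. A small knob (24 mm wide, 12 mm high) stands at the housing's middle
- bed (a point): centre of the top face of the mixer's raised aluminium bed, 86 mm above the bench; axes as the mixer's. The bed is 26 mm wide (y), narrower than the block, and 132 mm long (x) between two end lips that stand 8 mm above it, so the block has 6 mm to spare at each end
- pad (a point): round black rubber pad, 42 mm wide and 8 mm thick, on the near (robot-side) end of the mixer's steel paddle; it tips with the paddle. This point: centre of its top face, 108 mm above the bench when the paddle is up and 90 mm when it is level. Press down on it from above with the closed fingertips
- paddle (a joint): angle of the sprung paddle, rad: 0 = up (rest, pad end tipped up 0.2), 0.2 = half-way (arm level), 0.4 = bottom stop. Hinge axis: level, along the mixer's y, 85 mm above the bench, 90 mm beyond the pad (mixer +x); the pad travels 36 mm in all, 18 mm to half-way. The spring resists with about 3 N at the start, 6 N half-way, 9 N at the bottom and lifts the paddle when let go
- short_block: the other tube block: same make and section as the long one (34 x 40 mm, same capped tubes) but only 60 mm long, with three tubes; loose; a bystander. Origin: centre of its underside, x along its length
- bottle: amber reagent bottle with white cap, 66 mm wide, 160 mm tall, loose bystander standing at the far right; origin: centre of its underside
- dishes: stack of culture dishes, 92 mm wide, 90 mm tall, loose bystander at the back; origin: centre of its underside
- beaker: glass beaker, 70 mm wide, 85 mm tall, loose bystander near the robot; origin: centre of its underside
- marker: marker pen lying flat, 130 mm long, 16 mm thick, loose bystander; origin: centre of its underside, x along its length
- tip_box: blue open box of pipette tips, 120 x 85 mm, 63 mm tall, loose bystander at the near left; origin: centre of its underside
Things that resemble listed ones, but are neither listed nor needed, are in the scene too. What is shaped like the long_block but pink is not meant.

How it is judged:
On the way, in this order (a step that is already met when the one before it is completed fails the run):
1. the long block stands on the bed between the lips, upright, square and released (x of long_block in the frame of bed between -0.01 and 0.01 m and y of long_block in the frame of bed between -0.009 and 0.009 m and z of long_block in the frame of bed between -0.003 and 0.003 m and angle between the x axis of long_block and the x axis of mixer, either way round below 0.14 rad and angle between long_block's own z axis and vertical below 0.05 rad and contact force between the fingers and long_block below 0.05 N and linear speed of long_block below 0.03 m/s), for 0.3 s.
2. the fingertips hold the paddle about half-way down (value of joint paddle between 0.13 and 0.27 rad and contact force between the fingers and paddle above 1 N and horizontal distance between the grasp point and pad below 0.045 m), for 0.5 s.
At the end, for the whole second after the job is handed in: Ends with fingertips pressing the pad (over 1 N, tool within 45 mm), paddle still at 0.13 to 0.27 rad; long block untouched, at rest on the bed: within 10 mm along, 9 mm across, 3 mm in height, 0.14 rad of its direction (either way), tilt under 0.05 rad (all of step 1 and all of step 2 and velocity of joint paddle between -0.1 and 0.1 rad/s); the arm keeps its last pose, push and grip.
It fails at once if the paddle is pushed to the bottom (past 0.37 of 0.40 rad) (value of joint paddle above 0.37 rad).
It fails at once if the long block is tipped more than 0.5 rad (angle between long_block's own z axis and vertical above 0.5 rad).
It fails at once if the long block is dropped (faster than 0.5 m/s while out of the fingers) (linear speed of long_block above 0.5 m/s and contact force between the fingers and long_block below 0.01 N).
It fails at once if another thing on the bench is shifted by more than 30 mm (distance of any of short_block, bottle, dishes, beaker, marker, tip_box from where it was at the start of the episode above 0.03 m).
It also fails if it takes over 56 s, if anything falls off the work surface, if the arm or the gripper's body presses on something with over 40 N, if the wrist force passes 120 N, or if a joint passes its speed limit or range.

## Robot

A 7-joint arm with a two-finger parallel gripper is mounted at the origin on the work surface. World frame = base frame: x ahead of the robot, y to its left, z up, the work surface at z = 0. Lengths are in m, angles in rad, forces in N, time in s.
With the tool pointing down it reaches from about 0.425 to 0.875 m from the base axis. Payload 4.7 kg.
Tool frame: the origin (TCP) lies on the mounting face of the last link; the fingertips stand 182 mm ahead of it and the grasp point (between the pads) lies ahead of it (ctrl.grip_point_offset is the z of the grasp point in the tool frame, in m); z points along the fingers, y is the line along which they close (so a half turn about z gives the same grasp; the last joint's range is limited). The gripper opens to 87 mm and grips with 3 to 60 N. Pads are 19 mm wide; open, the fingers measure 117 mm over their backs; the gripper's body (75 mm by 190 mm) begins 51 mm behind the grasp point.
Start: joints at [1.268, 0.321, -0.07, 1.45, 0.023, 1.371, -0.057], TCP at [0.202, -0.618, 0.405] pointing down, gripper open.
Joint ranges: [-2.86, 2.86], [-0.3, 2.09], [-1.38, 1.24], [0.06, 2.45], [-1.56, 4.7], [0.09, 2.05], [-2.69, 2.69]. Speed limits (rad/s): [2.57, 2.57, 3.14, 3.14, 3.14, 3.14, 3.14].

## Interface

Orientations are given as a rotation vector (axis times angle).
In Python, from bench import ctrl gives the robot as it stands.
- The arm moves only by the tool inch_along, called after "Request:" as name(argument=value, ...), one argument or row to a line, values as JSON. Schema: {"type":"object","properties":{"rows":{"type":"array","items":{"type":"object","properties":{"pos":{"type":"array","items":{"type":"number"},"minItems":3,"maxItems":3},"rz":{"type":"number"},"jaw":{"type":"number"}},"additionalProperties":false,"required":["jaw"]},"minItems":1,"maxItems":20},"grip_n":{"type":"number"},"only":{"type":"string"},"quiet":{"type":"boolean"},"lines":{"type":"string"}},"required":["rows"],"additionalProperties":false}. rows is a list of rows, 1 to 20 of them, each an object with the fields pos (a list: dx, dy, dz in shares of 75 cm (1.0 is 75 cm)), rz (a turn about the tool's z in a scale on which 1.0 is 60 degrees), jaw (the opening from 0.0 (shut) to 1.0 (fully open)); a field left out counts as zero (the opening has to be given); each row is the pose to reach, as a shift and turn from the pose commanded when the call began, along the tool's axes at that moment; what a row does not reach only later rows make up. A row lasts 1/10 s, in which the tool goes at most 0.05 m and 0.15 rad, less where a joint would pass 70% of its speed; a pose out of reach is approached as far as the arm can. The fingers move at their own pace and stop on an object; grip_n is the grip in N (left out, the last holds). Time passes only in rows, so rows that do not move let the fingers close. The tool returns the time, the measured TCP pose, the force, the opening and the grip force at its end. only (a regular expression) keeps the lines of the reply that match it, lines (a string "A,B") keeps lines A to B, and quiet returns only ok. A shift or turn number past 1, either way, is cut back to 1. Input that does not fit is refused with a message, and nothing moves.
- ctrl.get_state(): the state, without advancing time (a new reading comes with each control period).
- ctrl.get_image(name): name is "scene" or "top" or "wrist"; returns (picture, depth): 480x640x3 uint8, red, green, blue; 480x640 float32, m along the optical axis (not along the pixel's ray), 0 where there is no reading.
- ctrl.camera_model(name): a dict with "vertical_fov" (degrees; the focal length in pixels is half the picture's height over the tangent of half this angle, whatever the lens; pixels are square), "cx", "cy" (the principal point, pixels), "rvec" (rotation vector, rad) and "tvec" (3), from world to camera coordinates, as OpenCV has them; the wrist camera has in their place "hand_eye" (4x4, takes a point from camera to tool coordinates, whose origin is the TCP and whose axes are the flange's). Camera axes: x right, y down, z forward; pixel columns grow to the right and rows downward; lengths in m; the calibration is good to about 2 mm. A picture is of the moment at which its call begins: read the wrist's pose just before it. camera_model takes no time and is no camera call.
- ctrl.close_job(): hands the job in; it is judged then, once.
The state is a dict: "time": time; "joint_positions": joint angles; "qd": joint speeds; "joint_torque": joint torques, N m; "position": TCP position; "tool_rot": TCP orientation; "ft_force": force on the tool from outside, world axes, zero at the start; "torque": the same for the moment, N m; "grip_width": opening from 0.0 (shut) to 1.0 (fully open); "grip_force": force on a finger pad.
Only numpy, scipy, OpenCV 4.12 (cv2) and the standard library are available. Lean on these libraries where they do the work, as an engineer would, in place of code of your own. Each camera call takes 0.05 s, during which the arm holds its last target. There are 200 camera calls.

## Working session

There is one attempt and no reset: what is moved stays moved. The work goes in short steps, Python scripts to look and compute and a tool call to move; the robot and the scene stay as the last step left them, time stands still between calls to the robot, and variables do not carry over. Pictures are saved under pics/ and viewed, at most 10 in all, crops included, and the job is handed in when it is done.

```bash
ls; mkdir -p pics
```

Create h.py:
```python
import numpy as np, cv2
from bench import ctrl
from scipy.spatial.transform import Rotation as R
def cloud(name,save=None):
    s=ctrl.get_state(); im,d=ctrl.get_image(name); m=ctrl.camera_model(name)
    f=240/np.tan(np.radians(m["vertical_fov"])/2)
    v,u=np.mgrid[:480,:640]
    P=np.stack([(u-m["cx"])*d/f,(v-m["cy"])*d/f,d],-1)
    if "hand_eye" in m:
        H=np.array(m["hand_eye"]); P=P@H[:3,:3].T+H[:3,3]
        P=P@R.from_rotvec(s["tool_rot"]).as_matrix().T+s["position"]
    else:
        Rm=cv2.Rodrigues(np.array(m["rvec"],float))[0]; P=(P-np.array(m["tvec"]).ravel())@Rm
    P[d==0]=np.nan
    if save: cv2.imwrite(save,im[:,:,::-1])
    return im,P
```

Run:
```python
from h import *
s=ctrl.get_state(); print(s, ctrl.grip_point_offset); print(R.from_rotvec(s["tool_rot"]).as_matrix().round(3))
for n in("top","scene"):
    im,P=cloud(n,f"pics/{n}0.png"); np.savez(f"{n}0.npz",im=im,P=P)
    print(ctrl.camera_model(n))
```

```text
pics
{'time': 0.0, 'joint_positions': array([ 1.2681027 ,  0.32184308, -0.0701345 ,  1.45169928,  0.02259265,
        1.37078722, -0.05689255]), 'qd': array([ 0.00044297, -0.00147542,  0.00131181, -0.00032766, -0.00050011,
       -0.00015003, -0.00212169]), 'joint_torque': array([-3.18108723e-04, -4.91297114e+01, -4.03797431e-01, -3.12529957e+01,
       -6.36247918e-02,  4.38232231e-02,  1.84927485e-04]), 'position': array([ 0.20242117, -0.61745737,  0.40363632]), 'tool_rot': array([-3.10035623e+00, -4.95369274e-01,  6.00178439e-04]), 'ft_force': array([ 0.23638499, -0.30118351,  0.87352475]), 'torque': array([-0.02203746, -0.00452194, -0.02333401]), 'grip_force': 0.0, 'grip_width': 1.0025718353091198} 0.1635
[[ 0.95   0.312 -0.001]
 [ 0.312 -0.95   0.002]
 [-0.    -0.002 -1.   ]]
{'vertical_fov': 46.804438162725674, 'cx': 315.53898259781084, 'cy': 238.5704370315665, 'rvec': array([ 2.10552944, -2.15529766,  0.14151293]), 'tvec': array([0.00574837, 0.55144497, 1.30746345])}
{'vertical_fov': 47.529371005455374, 'cx': 314.3622956534924, 'cy': 234.76638998089066, 'rvec': array([ 1.93252616,  1.63933745, -0.61193279]), 'tvec': array([-0.04060533, -0.32285683,  1.88893559])}
```

View pics/top0.png

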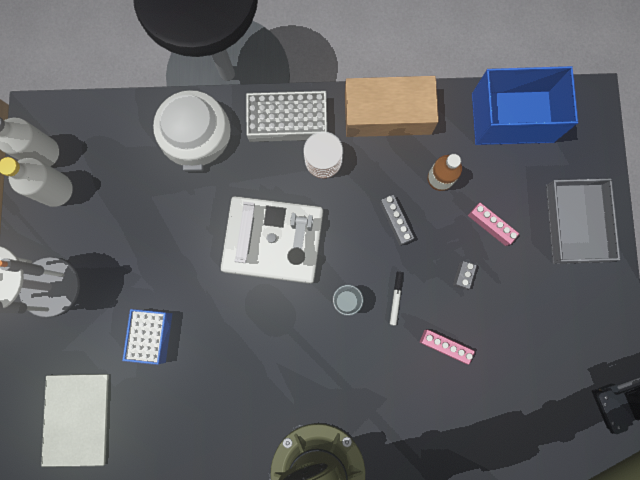

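View pics/scene0.png

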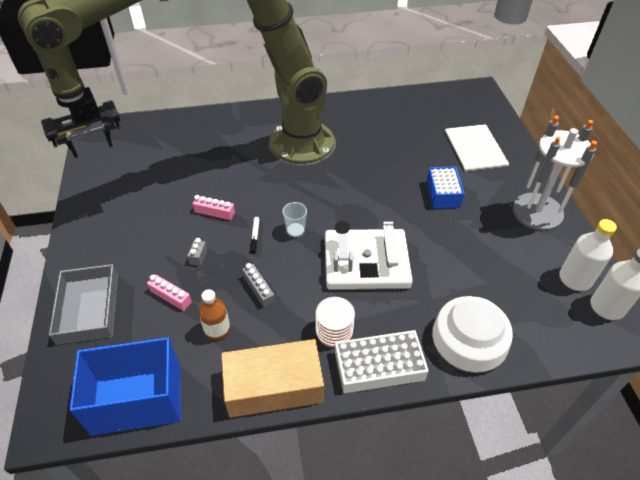

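The top picture shows:
- a grey block with a long row of caps at (397,219)
- a short grey block at (467,275)
- pink blocks at (495,223) and (448,346)
- the mixer at (272,240), with its bed at (245,233) and its pad at (296,256)

The grey one at (397,219) fits long_block. It is long and grey, while the short one is half its length and the others are pink. I'll confirm in a crop and measure.

Run:
```python
from h import *
z=np.load("top0.npz"); im,P=z["im"],z["P"]
cv2.imwrite("pics/crop.png",cv2.resize(im[180:300,210:310+180][:, :],None,fx=2.8,fy=2.8,interpolation=cv2.INTER_CUBIC)[:,:,::-1])
def rect(mask,n):
    p=P[mask][:,:2]; r=cv2.minAreaRect((p*1000).astype(np.float32)); print(n,len(p),np.round(r[0],1),np.round(r[1],1),round(r[2],1),'z med',np.nanmedian(P[mask][:,2]).round(4))
def win(u0,u1,v0,v1,z0,z1):
    m=np.zeros(P.shape[:2],bool); m[v0:v1,u0:u1]=1
    return m&(P[...,2]>z0)&(P[...,2]<z1)
rect(win(375,420,188,250,.033,.046),'long body'); rect(win(375,420,188,250,.047,.06),'long caps')
rect(win(215,330,190,290,.036,.044),'housing')
rect(win(225,265,195,275,.080,.090),'bed'); rect(win(225,265,195,275,.091,.1),'lips')
rect(win(280,312,240,270,.095,.115),'pad');
for v,u in[(256,296),(238,272),(233,245)]: print(P[v,u])
rect(win(450,485,255,295,.033,.046),'short')
```

```text
long body 502 [ 596.5 -207.2] [119.9  35.1] 22.5 z med 0.0404
long caps 171 [ 595.7 -206.7] [111.8  26.4] 20.7 z med 0.0547
housing 4480 [555.2 100.5] [228.4 189.5] 81.4 z med 0.0405
bed 568 [565.1 160.2] [ 27.1 144.8] 81.3 z med 0.0865
lips 88 [564.7 160.3] [ 26.2 144.3] 81.1 z med 0.0935
pad 314 [511.7  38.5] [39.6 58.3] 88.6 z med 0.1076
[0.5015797  0.03740927 0.1088861 ]
[0.5539019  0.0980472  0.05291902]
[0.56242264 0.15881991 0.08484223]
short 269 [ 455.8 -365.7] [35.4 60.6] 69.8 z med 0.0408
```

View pics/crop.png

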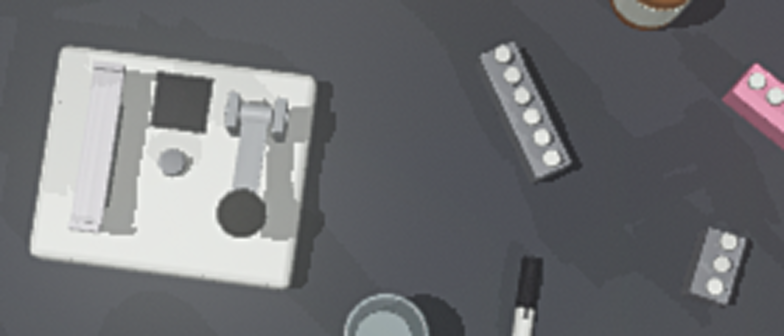

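The crop confirms it: a grey block with six caps at crop (525,110), and the three-cap grey block at (720,265). The sizes fit too: 120x35 body, 40 mm tall, housing 228x190, bed at 86 mm. Mixer yaw is about -8.7° and block yaw about 22°. Next I move above the block.

Careful with the scale: shifts go in shares of 75 cm and turns go in shares of 60 degrees. That gives: 0.502 m / 0.75 = 0.6693, -0.268 m / 0.75 = -0.3573, -0.07 rad / 1.0472 = -0.0668.

Request:
inch_along(
  rows=[
    {"pos": [0.6693,-0.3573,0.1333],"rz": -0.0668,"jaw": 1},
    {"pos": [0.6693,-0.3573,0.1333],"rz": -0.0668,"jaw": 1},
    {"pos": [0.6693,-0.3573,0.1333],"rz": -0.0668,"jaw": 1},
    {"pos": [0.6693,-0.3573,0.1333],"rz": -0.0668,"jaw": 1},
    {"pos": [0.6693,-0.3573,0.1333],"rz": -0.0668,"jaw": 1},
    {"pos": [0.6693,-0.3573,0.1333],"rz": -0.0668,"jaw": 1},
    {"pos": [0.6693,-0.3573,0.1333],"rz": -0.0668,"jaw": 1},
    {"pos": [0.6693,-0.3573,0.1333],"rz": -0.0668,"jaw": 1},
    {"pos": [0.6693,-0.3573,0.1333],"rz": -0.0668,"jaw": 1},
    {"pos": [0.6693,-0.3573,0.1333],"rz": -0.0668,"jaw": 1},
    {"pos": [0.6693,-0.3573,0.1333],"rz": -0.0668,"jaw": 1},
    {"pos": [0.6693,-0.3573,0.1333],"rz": -0.0668,"jaw": 1},
    {"pos": [0.6693,-0.3573,0.1333],"rz": -0.0668,"jaw": 1},
    {"pos": [0.6693,-0.3573,0.1333],"rz": -0.0668,"jaw": 1},
    {"pos": [0.6693,-0.3573,0.1333],"rz": -0.0668,"jaw": 1},
    {"pos": [0.6693,-0.3573,0.1333],"rz": -0.0668,"jaw": 1},
  ],
)

```text
time: 1.7
position: [0.5951, -0.2086, 0.3049]
tool_rot: [3.083, 0.599, -0.001]
ft_force: [-0.7, -0.9, 0.8]
grip_width: 0.999
grip_force: 0.0
```

Add to h.py:
```python
def pose():
    s=ctrl.get_state(); M=R.from_rotvec(s["tool_rot"]).as_matrix()
    print("pos",s["position"].round(4),"yaw",np.degrees(np.arctan2(M[1,0],M[0,0])).round(2),"zax",M[:,2].round(4),"F",s["ft_force"].round(2),"grip",round(s["grip_width"],3),"t",round(s["time"],2)); return s,M
def to(x,y,z,yawdeg):
    s,M=pose(); d=M.T@(np.array([x,y,z])-s["position"]); t=-(np.radians(yawdeg)-np.arctan2(M[1,0],M[0,0]))
    print("shift",d.round(4),"turn",round(t,3))
```

Run:
```python
from h import *
im,P=cloud("wrist","pics/w1.png")
m=(P[...,2]>.033)&(P[...,2]<.046)&(np.hypot(P[...,0]-.596,P[...,1]+.207)<.09)
r=cv2.minAreaRect((P[m][:,:2]*1000).astype(np.float32)); print(r,m.sum())
to(.596,-.207,.1875,22)
```

```text
((603.8263549804688, -204.5471649169922), (99.83832550048828, 34.13019943237305), 22.35651397705078) 6285
pos [ 0.5952 -0.2083  0.305 ] yaw 22.0 zax [-1.e-04 -1.e-03 -1.e+00] F [-0.49  0.24 -0.4 ] grip 1.001 t 1.75
shift [ 0.0013 -0.001   0.1175] turn 0.0
```

To row units: 0.117 m / 0.75 = 0.156, -0.001 m / 0.75 = -0.0013, -0.005 rad / 1.0472 = -0.0048.

Request:
inch_along(
  rows=[
    {"pos": [0.0013,-0.0013,0.0533],"rz": -0.0048,"jaw": 1},
    {"pos": [0.0013,-0.0013,0.1067],"rz": -0.0048,"jaw": 1},
    {"pos": [0.0013,-0.0013,0.1333],"rz": -0.0048,"jaw": 1},
    {"pos": [0.0013,-0.0013,0.156],"rz": -0.0048,"jaw": 1},
    {"pos": [0.0013,-0.0013,0.156],"rz": -0.0048,"jaw": 1},
    {"pos": [0.0013,-0.0013,0.156],"rz": -0.0048,"jaw": 0},
    {"pos": [0.0013,-0.0013,0.156],"rz": -0.0048,"jaw": 0},
    {"pos": [0.0013,-0.0013,0.156],"rz": -0.0048,"jaw": 0},
    {"pos": [0.0013,-0.0013,0.156],"rz": -0.0048,"jaw": 0},
    {"pos": [0.0013,-0.0013,0.156],"rz": -0.0048,"jaw": 0},
    {"pos": [0.0013,-0.0013,0.156],"rz": -0.0048,"jaw": 0},
    {"pos": [0.0013,-0.0013,0.156],"rz": -0.0048,"jaw": 0},
    {"pos": [0.0013,-0.0013,0.156],"rz": -0.0048,"jaw": 0},
  ],
  grip_n=20,
)

```text
time: 3.05
position: [0.5966, -0.2055, 0.1878]
tool_rot: [3.081, 0.611, 0.0]
ft_force: [0.4, -0.5, -0.8]
grip_width: 0.386
grip_force: 20.0
```

```bash
python3 -c "
from h import *; pose()"
```

```text
pos [ 0.5966 -0.2055  0.1878] yaw 22.44 zax [ 4.e-04 -5.e-04 -1.e+00] F [ 0.4  -0.48 -0.85] grip 0.386 t 3.05
```

Gripped: the opening is 34 mm and the force 20 N. Lift.

Request:
inch_along(
  rows=[
    {"pos": [0,0,-0.0267],"jaw": 0},
    {"pos": [0,0,-0.0667],"jaw": 0},
    {"pos": [0,0,-0.12],"jaw": 0},
    {"pos": [0,0,-0.1733],"jaw": 0},
    {"pos": [0,0,-0.2],"jaw": 0},
    {"pos": [0,0,-0.2],"jaw": 0},
    {"pos": [0,0,-0.2],"jaw": 0},
  ],
)

```text
time: 3.75
position: [0.5961, -0.2052, 0.3365]
tool_rot: [-3.081, -0.611, 0.002]
ft_force: [-0.2, -0.5, -3.6]
grip_width: 0.39
grip_force: 20.0
```

Run:
```python
from h import *
im,P=cloud("wrist","pics/w2.png")
to(.5648,.1601,.3375,-8.7)
```

```text
pos [ 0.5958 -0.2052  0.3354] yaw 22.45 zax [-0.0035  0.0011 -1.    ] F [ 0.13 -0.13 -3.51] grip 0.389 t 3.8
shift [ 0.1109 -0.3494 -0.0016] turn 0.544
```

View pics/w2.png

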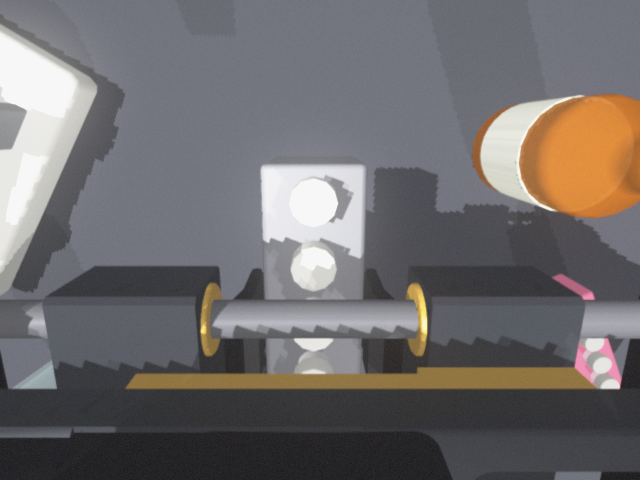

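The block is held straight at (314,270) in the wrist view. Now across to above the bed.

To row units: -0.349 m / 0.75 = -0.4653, -0.335 m / 0.75 = -0.4467, 0.544 rad / 1.0472 = 0.5195.

Request:
inch_along(
  rows=[
    {"pos": [0.0133,-0.04,0],"rz": 0.0477,"jaw": 0},
    {"pos": [0.0333,-0.1,0],"rz": 0.1146,"jaw": 0},
    {"pos": [0.0533,-0.16,0],"rz": 0.191,"jaw": 0},
    {"pos": [0.0733,-0.2267,0],"rz": 0.2578,"jaw": 0},
    {"pos": [0.0933,-0.2933,0],"rz": 0.3247,"jaw": 0},
    {"pos": [0.1133,-0.36,0],"rz": 0.4011,"jaw": 0},
    {"pos": [0.1333,-0.4133,0],"rz": 0.4584,"jaw": 0},
    {"pos": [0.1427,-0.4467,0],"rz": 0.4966,"jaw": 0},
    {"pos": [0.148,-0.4653,-0.0027],"rz": 0.5195,"jaw": 0},
    {"pos": [0.148,-0.4653,-0.0027],"rz": 0.5195,"jaw": 0},
    {"pos": [0.148,-0.4653,-0.0027],"rz": 0.5195,"jaw": 0},
    {"pos": [0.148,-0.4653,-0.0027],"rz": 0.5195,"jaw": 0},
    {"pos": [0.148,-0.4653,-0.0027],"rz": 0.5195,"jaw": 0},
  ],
)

```text
time: 5.1
position: [0.5662, 0.1578, 0.3391]
tool_rot: [3.131, -0.243, -0.001]
ft_force: [0.5, -0.0, -2.6]
grip_width: 0.39
grip_force: 20.0
```

Run:
```python
from h import *
for n in("top","wrist","scene"):
    im,P=cloud(n,f"pics/{n}3.png"); 
    for nm,lo,hi in(("body",.182,.195),("caps",.198,.21)):
        c=np.hypot(P[...,0]-.565,P[...,1]-.16)<.075
        m=(P[...,2]>lo)&(P[...,2]<hi)&c
        if nm=="body": m&=im.max(-1)-im.min(-1)<40
        if m.sum()>50:
            r=cv2.minAreaRect((P[m][:,:2]*1000).astype(np.float32)); print(n,nm,np.round(r[0],1),np.round(r[1],1),r[2],m.sum(),np.median(P[m][:,2]))
to(.5648,.1601,.25,-8.7)
```

```text
wrist body [585.5 154.6] [55.4 74.7] 81.12675476074219 13334 0.1905040228251651
wrist caps [586.8 154.3] [43.9 65.6] 80.93720245361328 5967 0.2045732377741964
scene body [581.5 155.6] [95.4 55.5] 5.533625602722168 253 0.19107528807024454
scene caps [579.4 154.4] [69.6 50.6] 24.870149612426758 122 0.20481347110049009
pos [0.5661 0.1587 0.3396] yaw -8.8 zax [-1.e-04 -3.e-04 -1.e+00] F [ 0.03  0.46 -2.2 ] grip 0.391 t 5.25
shift [-0.0015 -0.0012  0.0896] turn -0.002
```

View pics/scene3.png

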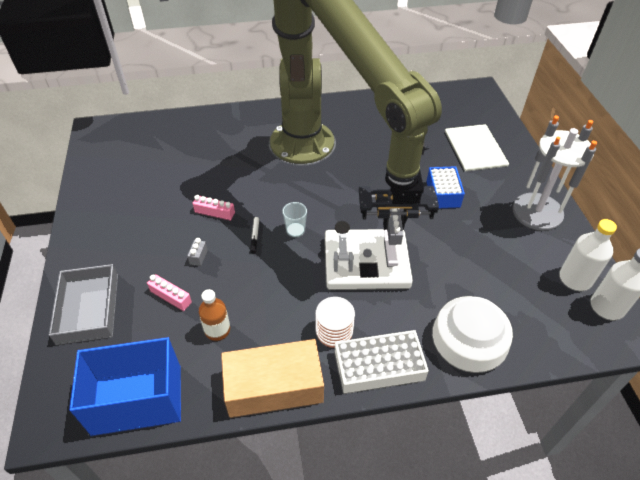

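Run:
```python
from h import *
a=np.radians(-8.7); ex=np.array([np.cos(a),np.sin(a)]); ey=np.array([-ex[1],ex[0]])
im,P=cloud("wrist")
s,M=pose()
q=P[...,:2]-s["position"][:2]; x=q@ex; y=q@ey
m=(P[...,2]>.18)&(P[...,2]<.195)&(abs(y)<.03)&(x>.035)&(x<.09)
print("block far end",np.percentile(x[m],[98,99.5,100]),"y edges",np.percentile(y[m],[.5,1,99,99.5]))
for lo,hi in((.05,.06),(.045,.05)):
    k=m&(x>lo-.01)&(x<hi-.01); print(np.percentile(y[k],[1,50,99]),k.sum())
# bed/lip seen from wrist
q=P[...,:2]-np.array([.5648,.1601]); x=q@ex; y=q@ey
m=(P[...,2]>.09)&(P[...,2]<.098)&(abs(y)<.02)&(abs(x)<.085); print("lip x",np.percentile(x[m],[1,50,99]) if m.sum() else None,"y",np.percentile(y[m],[1,99]) if m.sum() else None,m.sum(), np.median(P[m][:,2]))
to(.5648,.1601,.274,-8.7)
```

```text
pos [0.566  0.1589 0.3397] yaw -8.78 zax [ 1.e-04 -2.e-04 -1.e+00] F [-0.14 -0.4  -2.  ] grip 0.387 t 5.3
block far end [0.0570124  0.05707693 0.05714698] y edges [-0.01757934 -0.01734421  0.01585365  0.01603246]
[-0.01751287  0.00583995  0.01595092] 1866
[-0.01735953 -0.00056732  0.01591043] 1326
lip x [0.06353198 0.06667381 0.06931271] y [-0.01388203  0.01202345] 557 0.09311833579524248
pos [0.566  0.1589 0.3397] yaw -8.78 zax [ 1.e-04 -2.e-04 -1.e+00] F [-0.14 -0.4  -2.  ] grip 0.387 t 5.3
shift [-0.0014 -0.001   0.0657] turn -0.001
```

To row units: 0.062 m / 0.75 = 0.0827, 0.05 m / 0.75 = 0.0667.

Request:
inch_along(
  rows=[
    {"pos": [-0.0013,-0.0013,0.0267],"jaw": 0},
    {"pos": [-0.0013,-0.0013,0.0533],"jaw": 0},
    {"pos": [-0.0013,-0.0013,0.0667],"jaw": 0},
    {"pos": [-0.0013,-0.0013,0.0733],"jaw": 0},
    {"pos": [-0.0013,-0.0013,0.0773],"jaw": 0},
    {"pos": [-0.0013,-0.0013,0.08],"jaw": 0},
    {"pos": [-0.0013,-0.0013,0.0827],"jaw": 0},
    {"pos": [-0.0013,-0.0013,0.0827],"jaw": 0},
    {"pos": [-0.0013,-0.0013,0.0827],"jaw": 0},
  ],
)

```text
time: 6.2
position: [0.5652, 0.1608, 0.2781]
tool_rot: [-3.132, 0.239, -0.001]
ft_force: [-0.0, 0.7, -3.1]
grip_width: 0.388
grip_force: 20.0
```

Run:
```python
from h import *
to(.5648,.1601,.274,-8.7)
```

```text
pos [0.5652 0.1608 0.2781] yaw -8.72 zax [ 6.e-04  0.e+00 -1.e+00] F [-0.03  0.69 -3.13] grip 0.388 t 6.2
shift [-0.0002  0.0008  0.0041] turn -0.0
```

To row units: 0.003 m / 0.75 = 0.004, 0.002 m / 0.75 = 0.0027.

Request:
inch_along(
  rows=[
    {"pos": [0,0,0.0013],"jaw": 0},
    {"pos": [0,0,0.0027],"jaw": 0},
    {"pos": [0,0,0.004],"jaw": 0},
    {"pos": [0,0,0.004],"jaw": 0},
    {"pos": [0,0,0.004],"jaw": 0},
  ],
)

```text
time: 6.7
position: [0.565, 0.1608, 0.2746]
tool_rot: [3.132, -0.239, -0.0]
ft_force: [-0.0, -0.2, -2.5]
grip_width: 0.387
grip_force: 20.0
```

Request:
inch_along(
  rows=[
    {"pos": [0,0,0.0007],"jaw": 0},
    {"pos": [0,0,0.0013],"jaw": 0},
    {"pos": [0,0,0.0013],"jaw": 0},
    {"pos": [0,0,0.0013],"jaw": 0},
  ],
)

```text
time: 7.1
position: [0.5651, 0.1608, 0.2738]
tool_rot: [3.132, -0.239, 0.0]
ft_force: [0.8, 0.3, -0.9]
grip_width: 0.389
grip_force: 20.0
```

Touching down: the weight is coming off. One more half-millimetre.

To row units: 0.001 m / 0.75 = 0.0013, 0.0005 m / 0.75 = 0.0007.

Request:
inch_along(
  rows=[
    {"pos": [0,0,0.0007],"jaw": 0},
    {"pos": [0,0,0.0013],"jaw": 0},
    {"pos": [0,0,0.0013],"jaw": 0},
    {"pos": [0,0,0.0013],"jaw": 0},
  ],
)

```text
time: 7.5
position: [0.565, 0.1609, 0.2737]
tool_rot: [3.132, -0.239, 0.001]
ft_force: [-1.9, -1.4, 4.7]
grip_width: 0.385
grip_force: 20.0
```

To row units: -0.14 m / 0.75 = -0.1867, -0.11 m / 0.75 = -0.1467.

Request:
inch_along(
  rows=[
    {"jaw": 0.42},
    {"jaw": 0.46},
    {"jaw": 0.5},
    {"jaw": 0.6},
    {"jaw": 0.7},
    {"jaw": 0.7},
    {"pos": [0,0,-0.04],"jaw": 0.7},
    {"pos": [0,0,-0.0933],"jaw": 0.7},
    {"pos": [0,0,-0.1467],"jaw": 0.7},
    {"pos": [0,0,-0.1867],"jaw": 0.7},
    {"pos": [0,0,-0.1867],"jaw": 0.7},
  ],
)

```text
time: 8.6
position: [0.566, 0.1616, 0.4181]
tool_rot: [-3.13, 0.239, -0.014]
ft_force: [0.9, -0.3, 0.2]
grip_width: 0.701
grip_force: 0.0
```

Run:
```python
from h import *
a=np.radians(-8.7); ex=np.array([np.cos(a),np.sin(a)]); ey=np.array([-ex[1],ex[0]])
for n in("wrist","scene"):
  im,P=cloud(n,f"pics/{n}4.png")
  q=P[...,:2]-np.array([.5648,.1601]); x=q@ex; y=q@ey
  for nm,lo,hi in(("body",.118,.132),("caps",.133,.147),("lip",.09,.098)):
    m=(P[...,2]>lo)&(P[...,2]<hi)&(abs(y)<.03)&(abs(x)<.085)
    if m.sum()>20:
      r=cv2.minAreaRect(np.stack([x[m],y[m]],-1).astype(np.float32)*1000); print(n,nm,m.sum(),np.percentile(x[m],[.5,99.5]).round(4),np.percentile(y[m],[1,99]).round(4),round(r[2],1),np.median(P[m][:,2]).round(4))
to(.503,.038,.29,-8.7)
```

```text
wrist body 5418 [-0.047   0.0572] [-0.0163  0.0171] 0.0 0.125
wrist caps 1820 [-0.0383  0.0535] [-0.0061  0.0067] 89.9 0.1389
wrist lip 279 [0.064 0.069] [-0.0133  0.0115] 13.8 0.0932
scene body 336 [-0.0618  0.0609] [-0.0187  0.0153] 89.7 0.1253
scene caps 141 [-0.0577  0.0583] [-0.008   0.0053] 0.6 0.1389
scene lip 71 [-0.0562  0.0725] [-0.0188  0.0133] 15.5 0.0933
pos [0.5651 0.1609 0.4133] yaw -8.72 zax [ 0.0015  0.     -1.    ] F [-0.52 -0.45 -1.01] grip 0.699 t 8.7
shift [-0.0429  0.1309  0.1232] turn -0.0
```

View pics/wrist4.png

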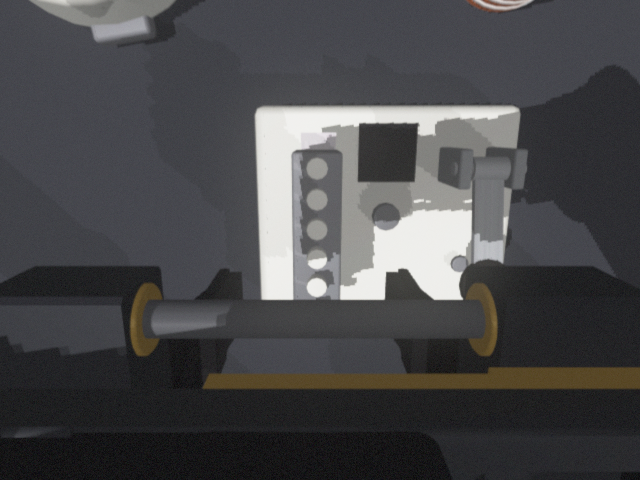

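The wrist view shows the block on the bed at (317,225), square and level. Measured offset is about 1 mm, with its body top at 125 mm (39 mm above the bed). Close the fingers and go above the pad.

To row units: 0.131 m / 0.75 = 0.1747, 0.09 m / 0.75 = 0.12.

Request:
inch_along(
  rows=[
    {"pos": [-0.0133,0.0533,0],"jaw": 0},
    {"pos": [-0.04,0.12,0],"jaw": 0},
    {"pos": [-0.0573,0.1747,0.0267],"jaw": 0},
    {"pos": [-0.0573,0.1747,0.08],"jaw": 0},
    {"pos": [-0.0573,0.1747,0.12],"jaw": 0},
    {"pos": [-0.0573,0.1747,0.12],"jaw": 0},
    {"pos": [-0.0573,0.1747,0.12],"jaw": 0},
    {"pos": [-0.0573,0.1747,0.12],"jaw": 0},
    {"pos": [-0.0573,0.1747,0.12],"jaw": 0},
  ],
)

```text
time: 9.6
position: [0.5034, 0.0383, 0.3243]
tool_rot: [-3.132, 0.238, -0.004]
ft_force: [0.7, -0.1, 0.5]
grip_width: 0.024
grip_force: 0.0
```

Run:
```python
from h import *
z=np.load("top0.npz"); im,P=z["im"],z["P"]
m=(P[...,2]>.095)&(P[...,2]<.115)&(im.max(-1)<70); m[:, :280]=0; m[:,312:]=0; m[:240]=0; m[270:]=0
c,r=cv2.minEnclosingCircle((P[m][:,:2]*1000).astype(np.float32)); print("pad",c,r,m.sum(),np.median(P[m],0))
to(.503,.038,.272,-8.7)
```

```text
pad (0.0, 0.0) 0.0 0 [nan nan nan]
pos [0.5034 0.0383 0.3243] yaw -8.68 zax [ 0.0027  0.     -1.    ] F [ 0.72 -0.09  0.53] grip 0.024 t 9.6
shift [-0.0005  0.0003  0.0523] turn 0.0
  return _methods._mean(a, axis=axis, dtype=dtype,
  ret = um.true_divide(
```

Run:
```python
from h import *
z=np.load("top0.npz"); im,P=z["im"],z["P"]
print(im[256,296],im[247,297])
m=np.zeros(im.shape[:2],bool); m[240:270,280:312]=1
m&=(P[...,2]>.098)&(P[...,2]<.116)&(im.max(-1)<110)
c,r=cv2.minEnclosingCircle((P[m][:,:2]*1000).astype(np.float32)); print("pad",c,r,m.sum(),np.median(P[m],0))
```

```text
[87 87 84] [117 119 119]
pad (501.92840576171875, 37.17287826538086) 19.353763580322266 212 [0.50188762 0.03745289 0.10881713]
```

Request:
inch_along(
  rows=[
    {"pos": [0,0,0.0267],"jaw": 0},
    {"pos": [0,0,0.04],"jaw": 0},
    {"pos": [0,0,0.0453],"jaw": 0},
    {"pos": [0,0,0.0493],"jaw": 0},
    {"pos": [0,0,0.0493],"jaw": 0},
    {"pos": [0,0,0.0493],"jaw": 0},
  ],
)

```text
time: 10.2
position: [0.5028, 0.0379, 0.2863]
tool_rot: [3.132, -0.239, 0.001]
ft_force: [-2.4, 1.0, 3.8]
grip_width: 0.004
grip_force: 1.4
```

Contact is at the expected height, with 3.8 N. Press on towards half-way (TCP about 0.272).

To row units: 0.014 m / 0.75 = 0.0187, 0.012 m / 0.75 = 0.016.

Request:
inch_along(
  rows=[
    {"pos": [0,0,0.004],"jaw": 0},
    {"pos": [0,0,0.008],"jaw": 0},
    {"pos": [0,0,0.012],"jaw": 0},
    {"pos": [0,0,0.016],"jaw": 0},
    {"pos": [0,0,0.0187],"jaw": 0},
    {"pos": [0,0,0.0187],"jaw": 0},
    {"pos": [0,0,0.0187],"jaw": 0},
    {"pos": [0,0,0.0187],"jaw": 0},
    {"pos": [0,0,0.0187],"jaw": 0},
    {"pos": [0,0,0.0187],"jaw": 0},
    {"pos": [0,0,0.0187],"jaw": 0},
    {"pos": [0,0,0.0187],"jaw": 0},
  ],
)

```text
time: 11.4
position: [0.5022, 0.0381, 0.2716]
tool_rot: [3.132, -0.238, -0.003]
ft_force: [-4.2, 1.6, 7.4]
grip_width: -0.0
grip_force: 3.2
```

Run:
```python
from h import *
s,M=pose()
im,P=cloud("scene","pics/s5.png"); cv2.imwrite("pics/s5c.png",cv2.resize(im[180:310,290:440],None,fx=4,fy=4,interpolation=cv2.INTER_CUBIC)[:,:,::-1])
# arm slope along mixer x, about arm line y=-70
a=np.radians(-8.7); ex=np.array([np.cos(a),np.sin(a)]); ey=np.array([-ex[1],ex[0]])
for n,Q in(("up",np.load("scene0.npz")["P"]),("now",P),("nowtop",cloud("top")[1])):
    q=Q[...,:2]-np.array([.5552,.1005]); x=q@ex; y=q@ey
    m=(abs(y+.07)<.008)&(x>-.018)&(x<.022)&(Q[...,2]>.07)&(Q[...,2]<.12); print(n,m.sum(), np.polyfit(x[m],Q[...,2][m],1) if m.sum()>5 else None)
q=P[...,:2]-np.array([.5648,.1601]); x=q@ex; y=q@ey
m=(P[...,2]>.118)&(P[...,2]<.132)&(abs(y)<.03)&(abs(x)<.085); print("block",np.percentile(x[m],[.5,99.5]),np.percentile(y[m],[1,99]),np.median(P[m][:,2]))
```

```text
pos [0.5022 0.0381 0.2716] yaw -8.71 zax [-1.6e-03  1.0e-04 -1.0e+00] F [-4.23  1.59  7.36] grip -0.0 t 11.4
up 77 [-0.20902307  0.09691066]
now 68 [0.01256697 0.08776972]
nowtop 0 None
block [-0.06229827  0.06150561] [-0.01857913  0.01547232] 0.12541429203195964
```

View pics/s5c.png

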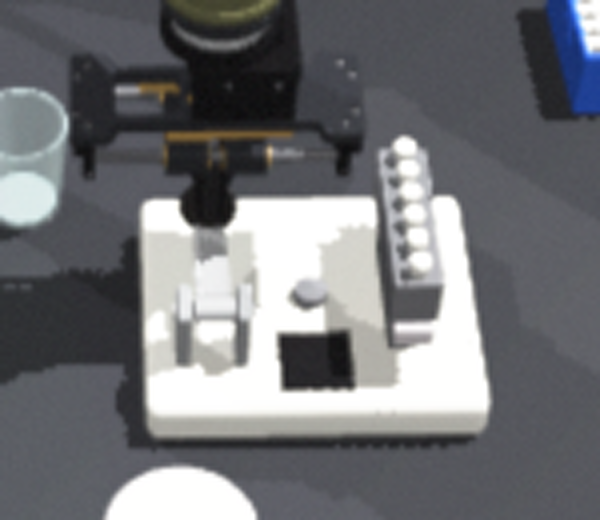

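The crop shows the fingertips on the pad at (208,205), the arm level and the block square on the bed at (408,220). The arm's slope gives a paddle angle of about 0.21 rad, with 7 N of push held for over 0.8 s. Handing in.

```bash
python3 -c "
from bench import ctrl; print(ctrl.close_job())"
```

```text
the job is handed in; nothing more can be done
None
```

I handed the job in at about 11.5 s: the long block is released on the bed, square and about 1 mm off centre, and the fingertips are holding the paddle about half-way down (about 0.21 rad, 7 N), but no verdict came back.

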